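# Put the wooden lids on the mugs and the bowl

## Task

Put each of the three wooden lids on the vessel it fits: the smallest lid on the small mug, the middle-sized one on the large mug and the largest on the bowl, each lying flat on the rim with its plug inside the mouth. Set the lids down without dropping them, keep the mugs and the bowl standing where they are, leave the shaker, the teaspoon and the biscuit alone, and do not bump into the cabinets overhead.

Things in the scene. Friction and masses are not known exactly. Their poses are not given: they have to be found in the camera images.
- small_lid: smallest of three loose round pale-wood lids, lying knob up; belongs on the small mug. From below: plug 48 mm across, 8 mm deep; disc 84 mm across, 8 mm thick; central upright round knob 24 mm thick, 36 mm high (collar 32 mm across, 2 mm high at its foot). Origin: centre of the plug's underside; z up along the knob. Seated, the disc lies on the rim and the origin is 8 mm below the rim.
- medium_lid: middle-sized of three loose round pale-wood lids, lying knob up; belongs on the large mug. From below: plug 64 mm across, 8 mm deep; disc 100 mm across, 8 mm thick; central upright round knob 24 mm thick, 36 mm high (collar 32 mm across, 2 mm high at its foot). Origin: centre of the plug's underside; z up along the knob. Seated, the disc lies on the rim and the origin is 8 mm below the rim.
- large_lid: largest of three loose round pale-wood lids, lying knob up; belongs on the bowl. From below: plug 90 mm across, 8 mm deep; disc 136 mm across, 8 mm thick; central upright round knob 24 mm thick, 36 mm high (collar 32 mm across, 2 mm high at its foot). Origin: centre of the plug's underside; z up along the knob. Seated, the disc lies on the rim and the origin is 8 mm below the rim.
- small_mug_mouth (a point): centre of the open mouth, at rim height, of the smaller of two cream china mugs with green leaves; loose, upright and empty. Mug 78 mm high, 74 mm across at the rim, mouth about 64 mm wide 8 mm below the rim; axes are the mug's: z up, the handle sticks out toward -y to 66 mm from the mouth's centre.
- large_mug_mouth (a point): centre of the open mouth, at rim height, of the larger cream china mug with green leaves; loose, upright and empty. Mug 94 mm high, 90 mm across at the rim, mouth about 80 mm wide 8 mm below the rim; axes are the mug's: z up, the handle sticks out toward -y to 74 mm from the mouth's centre.
- bowl_mouth (a point): centre of the open mouth, at rim height, of the low cream china bowl; loose, upright and empty. Bowl 45 mm high, 127 mm across at the rim, mouth about 106 mm wide 8 mm below the rim; z up.
- shaker: bystander: cream china shaker, 42 mm across and 64 mm high, standing upright behind the row; leave it alone. Origin: centre of its underside, z up.
- teaspoon: bystander: steel teaspoon, 135 x 29 x 10 mm, lying behind the row; leave it alone. Origin: centre of its underside, x along the spoon.
- biscuit: bystander: brown bone-shaped dog biscuit, 61 x 37 x 10 mm, lying behind the row; leave it alone. Origin: centre of its underside, y along the bone.

How it is judged:
By the outcome, as a careful person would: the job done as asked, in the order asked, and still so for the second after the job is handed in, with the robot touching nothing.
It also fails if it takes over 83 s, if anything falls off the work surface, if the arm or the gripper's body presses on something with over 40 N, if the wrist force passes 120 N, or if a joint passes its speed limit or range.

## Robot

A 6-joint arm with a two-finger parallel gripper is mounted at the origin on a cart in front of the work surface, level with it; the furniture and walls round the work are solid. World frame = base frame: x ahead of the robot, y to its left, z up, the work surface at z = 0. Lengths are in m, angles in rad, forces in N, time in s.
With the tool pointing down it reaches from about 0.425 to 0.95 m from the base axis. Payload 3.5 kg.
Tool frame: the origin (TCP) lies on the centre line of the jaws, within the pads' length; the fingertips stand 17 mm ahead of it and the grasp point (between the pads) lies 2 mm behind it; z points along the fingers, y is the line along which they close (so a half turn about z gives the same grasp; the last joint's range is limited). The gripper opens to 85 mm and grips with 20 to 120 N. Pads are 22 mm wide; open, the fingers measure 114 mm over their backs; the gripper's body (76 mm by 85 mm) begins 54 mm behind the grasp point. The pads swing forward as they close: fully open they stand 13 mm farther back than shut.
Start: joints at [1.17, 0.286, 1.577, -0, 1.279, -0.15], TCP at [0.167, 0.654, 0.222] pointing down, gripper open.
Joint ranges: [-2.77, 2.77], [-0.9, 2.22], [0.21, 2.48], [-1.53, 4.67], [0.24, 2.81], [-2.84, 2.84]. Speed limits (rad/s): [2.79, 2.79, 3.14, 3.14, 3.14, 3.14].

## Interface

Orientations are given as a unit quaternion [x, y, z, w].
In Python, from plant import ctrl gives the robot as it stands. The module is installed in compiled form; this text tells all that it offers.
- The arm moves only by the tool drive_tool, never from a script. Its argument "moves" is a list of rows, each a list of 3 entries, a list of its own where there are three numbers: the turn, a rotation vector about the tool's x, y, z in rad, then the shift along the tool's x, y, z in m, then the finger opening in m, from 0 to 0.0854. A call has 1 to 5 rows; each row shifts and turns the commanded pose from where the row before left it, along the tool's axes as they then stand; what a row does not reach is not made up. A row lasts 1/8 s, in which the tool goes at most 62.5 mm and 10.7 degrees, less where a joint would pass 70% of its speed; a pose out of reach is approached as far as the arm can. A call with a gripper value outside its range is refused whole. The fingers move at their own pace and stop on an object; "grip_force" is the grip in N (left out, the last holds). Time passes only in rows, so rows that do not move let the fingers close. It gives the time, the measured TCP pose, the force, the opening and the grip force at its end, in the units of the state.
- ctrl.get_state(): the state, without advancing time (a new reading comes with each control period).
- ctrl.read_camera(name): name is "scene" or "top" or "wrist"; returns a dict with "image" (420x560x3 uint8, red, green, blue), "fx", "fy", "cx", "cy" (pixels), "R" (3x3) and "t" (3): a world point X has camera coordinates R X + t. Camera axes: x right, y down, z forward; pixel columns grow to the right and rows downward; lengths in m; the calibration is good to about 2 mm. A picture is of the moment at which its call begins. There is no depth.
- ctrl.sign_off(): hands the job in; it is judged then, once.
The state is a dict: "time": time; "qpos": joint angles; "dq": joint speeds; "joint_efforts": joint torques, N m; "eef_pos": TCP position; "tcp_rot": TCP orientation; "contact_force": force on the tool from outside, world axes, zero at the start; "wrist_torque": the same for the moment, N m; "opening": opening from 0.0 (shut) to 1.0 (fully open); "finger_force": force on a finger pad.
Only numpy, scipy, OpenCV 4.12 (cv2) and the standard library are available. Lean on these libraries where they do the work, as an engineer would, in place of code of your own. Each camera call takes 0.05 s, during which the arm holds its last target. There are 200 camera calls.

## Working session

There is one attempt and no reset: what is moved stays moved. The work goes in short steps, Python scripts to look and compute and a tool call to move; the robot and the scene stay as the last step left them, time stands still between calls to the robot, and variables do not carry over. Pictures are saved under pics/ and viewed, at most 14 in all, crops included, and the job is handed in when it is done.

Besides the shell and the picture viewer there is one more tool, called as name([rows], argument=value, ...), one row to a line, values as JSON. drive_tool: Moves the arm, as the interface text tells. Its arguments: {"type":"object","properties":{"moves":{"type":"array","items":{"type":"array"}},"grip_force":{"type":"number"}},"required":["moves"]}

```bash
mkdir -p pics
cat > h.py <<'E'
import numpy as np, cv2
from plant import ctrl
def cam(n,save=None):
    c=ctrl.read_camera(n); c['R']=np.array(c['R']); c['t']=np.array(c['t'])
    if save: cv2.imwrite('pics/'+save,np.array(c['image'])[:,:,::-1])
    return c
def ray(c,u,v,z):
    d=c['R'].T@np.array([(u-c['cx'])/c['fx'],(v-c['cy'])/c['fy'],1]); o=-c['R'].T@c['t']
    return o+d*(z-o[2])/d[2]
def proj(c,X):
    p=c['R']@np.array(X)+c['t']; return p[:2]/p[2]*[c['fx'],c['fy']]+[c['cx'],c['cy']]
E
python3 - <<'E'
from h import *
for n in('scene','top','wrist'):
    c=cam(n,n+'0.png'); print(n,c['fx'],c['cx'],c['cy'],-c['R'].T@c['t'],c['R'].round(2).tolist())
print(ctrl.get_state())
a=[cv2.imread(f'pics/{n}0.png') for n in('scene','top')]
E
```

```text
scene 453.99783170196514 283.0184959660546 209.0933685459187 [-0.02264773 -0.83224938  0.84669481] [[0.84, -0.55, 0.01], [-0.33, -0.51, -0.79], [0.44, 0.66, -0.61]]
top 422.41845465106064 282.4017152836467 205.72538000264973 [0.28273896 0.01890289 1.29103234] [[0.0, -1.0, -0.0], [-0.98, -0.0, -0.17], [0.17, 0.0, -0.98]]
wrist 301.2876166942381 272.649703038221 204.53199802542548 [0.08844425 0.6748604  0.37266808] [[0.25, 0.97, -0.0], [0.92, -0.23, 0.32], [0.31, -0.08, -0.95]]
{'time': 0.15, 'qpos': array([ 1.17000465e+00,  2.87027089e-01,  1.57787066e+00, -1.84872312e-05,
        1.27862232e+00, -1.49974385e-01]), 'dq': array([ 0.00098882, -0.00169308, -0.00337513, -0.00083316,  0.00100668,
       -0.00149769]), 'joint_efforts': array([ 7.40397081e-04, -4.06601787e+01, -2.93140411e+01, -1.39693448e-04,
        3.94794668e-03,  3.67948061e-06]), 'eef_pos': array([0.1672749 , 0.65337917, 0.22060546]), 'tcp_rot': array([ 1.25077475e-01,  9.92146510e-01, -9.29798950e-04, -2.53530236e-04]), 'contact_force': array([ 0.73892144, -0.65525809, -0.08755914]), 'wrist_torque': array([0.00337298, 0.00227336, 0.00157446]), 'finger_force': 0.0, 'opening': 0.9987903260199589}
```

View pics/top0.png

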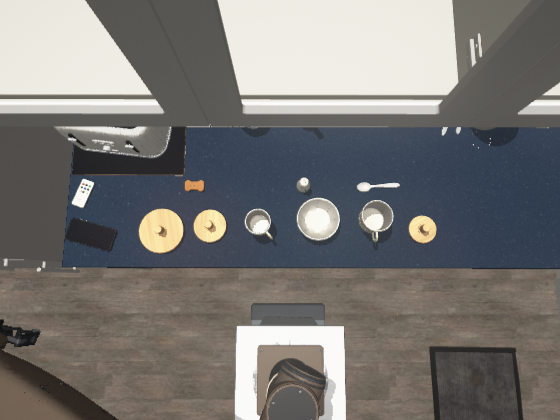

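View pics/scene0.png

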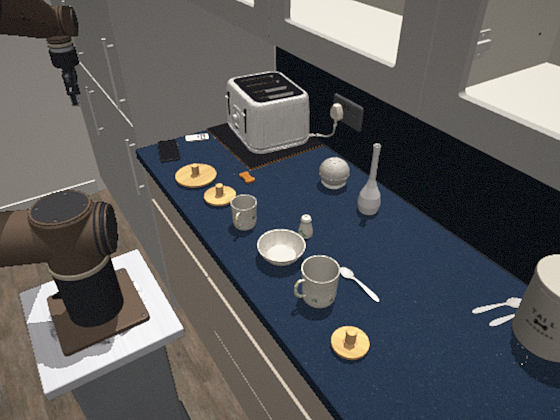

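The top view shows the large lid at (161,231), the medium at (210,226), the small at (423,229), the small mug at (258,223), the bowl at (318,219) and the large mug at (376,217). The scene view agrees, with the shaker, spoon and biscuit behind the row.

Run:
```python
from h import *
c=cam('top'); im=np.array(c['image']); hsv=cv2.cvtColor(im,cv2.COLOR_RGB2HSV)
H,S,V=[hsv[:,:,i].astype(int) for i in range(3)]
wood=((H>8)&(H<30)&(S>80)&(V>90)).astype(np.uint8)
china=((V>75)&(S<110)).astype(np.uint8); china[:, :]*=1
for nm,m,z0 in(('wood',wood,.016),('china',china,.06)):
    m=m.copy(); m[:150]=0; m[262:]=0
    if nm=='china': m=cv2.morphologyEx(m,cv2.MORPH_CLOSE,np.ones((5,5))); 
    n,l,st,ce=cv2.connectedComponentsWithStats(m)
    for i in range(1,n):
        if st[i,4]<120: continue
        cn=cv2.findContours((l==i).astype(np.uint8),0,1)[0][0]
        if nm=='china':
            f=np.zeros_like(m); cv2.drawContours(f,[cn],-1,1,-1); f=cv2.morphologyEx(f,cv2.MORPH_OPEN,cv2.getStructuringElement(2,(13,13)))
            k=cv2.findContours(f,0,1)[0]
            if not k: continue
            cn=max(k,key=cv2.contourArea)
        e=cv2.fitEllipse(cv2.convexHull(cn)); (u,v),r=cv2.minEnclosingCircle(cn)
        dep=1.25
        print(nm,st[i].tolist(),'ell',np.round(e[0]+e[1],1),'mm',np.round(np.array(e[1])*(1.29-z0)/.985/422*1000), [ray(c,e[0][0]+.0,e[0][1],z).round(3).tolist() for z in((.016,) if nm=='wood' else (.045,.078,.094))])
```

```text
wood [185, 180, 19, 12, 191] ell [194.  185.1  16.1  20.7] mm [49. 64.] [[0.572, 0.298, 0.016]]
wood [139, 209, 45, 45, 1408] ell [160.9 230.6  43.3  45.4] mm [133. 139.] [[0.43, 0.393, 0.016]]
wood [194, 210, 32, 33, 530] ell [209.6 225.7  32.   32.9] mm [ 98. 101.] [[0.445, 0.246, 0.016]]
wood [409, 217, 27, 26, 466] ell [422.2 229.2  26.8  27.8] mm [82. 85.] [[0.435, -0.399, 0.016]]Traceback (most recent call last):
  File "<stdin>", line 18, in <module>
cv2.error: OpenCV(4.12.0) /io/opencv/modules/imgproc/src/shapedescr.cpp:361: error: (-201:Incorrect size of input array) There should be at least 5 points to fit the ellipse in function 'fitEllipseNoDirect'
```

View pics/wrist0.png

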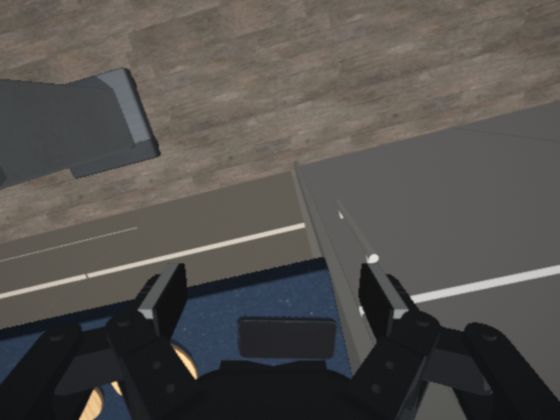

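The wrist view shows the fingers over the black phone (285,338), with the lids at the lower left. Lid sizes match the given ones (136, 100 and 84 mm). Next are the vessels.

Run:
```python
from h import *
c=cam('top'); im=np.array(c['image']); hsv=cv2.cvtColor(im,cv2.COLOR_RGB2HSV)
S,V=hsv[:,:,1].astype(int),hsv[:,:,2].astype(int)
m=((V>70)&(S<120)).astype(np.uint8); m[:196]=0; m[262:]=0; m[:,:235]=0; m[:,405:]=0
m=cv2.morphologyEx(m,cv2.MORPH_CLOSE,np.ones((5,5)))
vis=cv2.resize(im[170:260,230:410][:,:,::-1],None,fx=4,fy=4)
L=cv2.findContours(m,0,1)[0]
for cn in L:
    if cv2.contourArea(cn)<250: continue
    f=np.zeros_like(m); cv2.drawContours(f,[cn],-1,1,-1); f=cv2.morphologyEx(f,cv2.MORPH_OPEN,cv2.getStructuringElement(2,(15,15)))
    k=max(cv2.findContours(f,0,1)[0],key=cv2.contourArea); e=cv2.fitEllipse(cv2.convexHull(k))
    x=e[0][0]; z,r=(.078,.037) if x<285 else (.045,.0635) if x<350 else (.094,.045)
    p=ray(c,*e[0],z); print(np.round(e[0]+e[1],1),'mm',np.round(np.array(e[1])*(1.29-z)/.985/422*1000),p.round(4))
    t=np.linspace(0,6.28,60); q=np.array([proj(c,p+[r*np.cos(a),r*np.sin(a),0]) for a in t])
    cv2.polylines(vis,[((q-[230,170]+.5)*4).astype(int)],True,(0,0,255),1)
cv2.imwrite('pics/v1.png',vis)
```

```text
[319.5 228.5 104.7 200.6] mm [314. 601.] [ 0.4334 -0.0856  0.045 ]
```

View pics/v1.png

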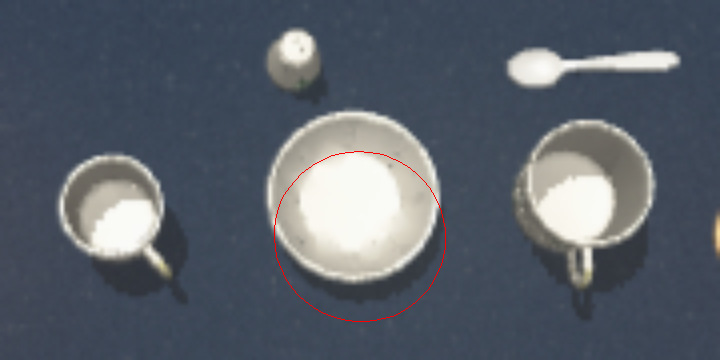

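The crop shows clean rims: the small mug centred at (111.5,205.5), the bowl at (353.5,197) and the large mug at (591,182.5), all in 4x crop pixels. The fitted circle is wrong because the mask leaked onto the counter, so I'll cast rays through these rim centres instead.

Run:
```python
from h import *
c=cam('top'); s=ctrl.get_state()
P={}
for n,u,v,w,h,z in(('smug',111.5,205.5,103,103,.078),('bowl',353.5,197,173,172,.045),('lmug',591,182.5,126,123,.094),('shaker',297,45,30,30,.064)):
    p=ray(c,230+u/4-.4,170+v/4-.4,z); print(n,p.round(4),'diam mm',np.round(np.array([w,h])/4*(1.285-z)/422*1000))
from scipy.spatial.transform import Rotation as R
r=R.from_quat(s['tcp_rot']); print(s['eef_pos'],r.as_matrix().round(3))
d=np.array([.430,.393,.12])-s['eef_pos']; print('d tool',r.inv().apply(d))
```

```text
smug [0.4511 0.0966 0.078 ] diam mm [74. 74.]
bowl [ 0.4623 -0.0814  0.045 ] diam mm [127. 126.]
lmug [ 0.466  -0.2475  0.094 ] diam mm [89. 87.]
shaker [ 0.5739 -0.0393  0.064 ] diam mm [22. 22.]
[0.16738926 0.65365967 0.22120515] [[-0.969  0.248 -0.   ]
 [ 0.248  0.969 -0.001]
 [ 0.    -0.001 -1.   ]]
d tool [-0.31909601 -0.18724385  0.10133026]
```

Sizes agree. I'll go in the order the task lists: small, medium, large. First I turn the tool square to the world (its x becomes -X, y becomes +Y, z becomes -Z), then move across.

drive_tool([
  [[0,0,-0.1255],[0,0,0],0.085],
  [[0,0,-0.1255],[0,0,0],0.085],
  [[0,0,0],[-0.046,-0.04,0.005],0.085],
  [[0,0,0],[-0.046,-0.04,0.005],0.085],
  [[0,0,0],[-0.046,-0.04,0.005],0.085],
])

```text
time: 0.92
eef_pos: [0.3065, 0.5327, 0.2066]
tcp_rot: [-0.001, 1.0, 0.0, 0.0]
contact_force: [0.2, 0.9, -0.8]
opening: 0.989
finger_force: 0.0
```

drive_tool([
  [[0,0,0],[-0.046,-0.04,0.005],0.085],
  [[0,0,0],[-0.046,-0.04,0.005],0.085],
  [[0,0,0],[-0.046,-0.04,0.005],0.085],
  [[0,0,0],[-0.017,-0.058,0],0.085],
  [[0,0,0],[0,-0.06,0],0.085],
])

```text
time: 1.55
eef_pos: [0.4619, 0.2939, 0.1918]
tcp_rot: [0.0, 1.0, -0.0, 0.0]
contact_force: [0.2, -0.4, 0.4]
opening: 0.997
finger_force: 0.0
```

drive_tool([
  [[0,0,0],[0,-0.06,0],0.085],
  [[0,0,0],[0,-0.06,0],0.085],
  [[0,0,0],[0,-0.06,0],0.085],
  [[0,0,0],[0,-0.06,0],0.085],
  [[0,0,0],[0,-0.06,0],0.085],
])

```text
time: 2.17
eef_pos: [0.4604, -0.0059, 0.1921]
tcp_rot: [-0.0, 1.0, -0.0, 0.001]
contact_force: [1.0, -0.0, -1.3]
opening: 0.995
finger_force: 0.0
```

drive_tool([
  [[0,0,0],[0,-0.06,0],0.075],
  [[0,0,0],[0,-0.06,0],0.075],
  [[0,0,0],[0,-0.06,0],0.075],
  [[0,0,0],[0,-0.06,0],0.075],
  [[0,0,0],[0,-0.06,0],0.075],
])

```text
time: 2.8
eef_pos: [0.4604, -0.3061, 0.192]
tcp_rot: [0.0, 1.0, -0.0, 0.0]
contact_force: [0.8, 1.0, -0.2]
opening: 0.878
finger_force: 0.0
```

drive_tool([
  [[0,0,0],[0.012,-0.05,0],0.07],
  [[0,0,0],[0.013,-0.043,0],0.07],
  [[0,0,0],[0,0,0.04],0.07],
  [[0,0,0],[0,0,0.03],0.07],
  [[0,0,0],[0,0,0],0.07],
])

```text
time: 3.42
eef_pos: [0.4341, -0.3954, 0.1186]
tcp_rot: [0.0, 1.0, 0.003, -0.002]
contact_force: [-0.5, -0.2, 0.0]
opening: 0.819
finger_force: 0.0
```

Run:
```python
from h import *
c=cam('wrist','w1.png'); print(ctrl.get_state()['eef_pos'])
for X in([.435,-.399,.052],[.435,-.399,.016]): print(proj(c,X))
```

```text
[ 0.43525265 -0.39656104  0.12093383]
[266.7032488  215.72002361]
[267.27384215 201.55731143]
```

View pics/w1.png

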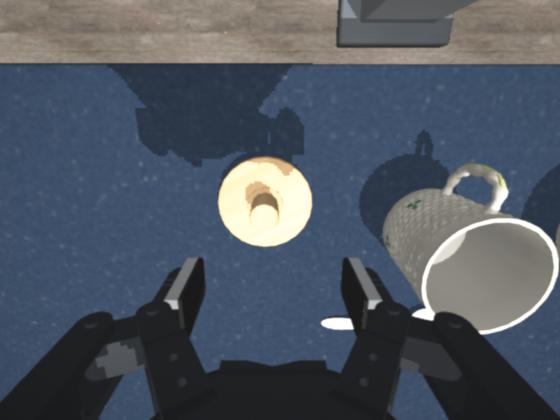

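The wrist view shows the small lid's knob top at (264,216), 2 mm from prediction. The large mug's rim is an ellipse centred at about (490,276).

drive_tool([
  [[0,0,0],[0,-0.004,0.03],0.07],
  [[0,0,0],[0,0,0.03],0.065],
  [[0,0,0],[0,0,0.02],0.06],
  [[0,0,0],[0,0,0],0.06],
  [[0,0,0],[0,0,0],0.015],
], grip_force=40)

```text
time: 4.1
eef_pos: [0.4366, -0.402, 0.0434]
tcp_rot: [-0.0, 1.0, -0.001, 0.001]
contact_force: [0.2, -0.6, 0.0]
opening: 0.502
finger_force: 0.0
```

drive_tool([
  [[0,0,0],[0,0,0],0.015],
  [[0,0,0],[0,0,0],0.015],
  [[0,0,0],[0,0,0],0.015],
  [[0,0,0],[0,0,0],0.015],
  [[0,0,0],[0,0,0],0.015],
])

```text
time: 4.72
eef_pos: [0.4362, -0.4016, 0.0427]
tcp_rot: [-0.0, 1.0, -0.001, 0.0]
contact_force: [-0.2, 1.3, 6.2]
opening: 0.175
finger_force: 2.8
```

Run:
```python
from h import *
# large mug rim in w1 via fresh camera pose of that moment: tool shifted, so rebuild t
c=cam('wrist'); print(ctrl.get_state())
R0=c['R']; o=-R0.T@c['t']; s=ctrl.get_state()['eef_pos']
o2=o+np.array([.4353,-.3966,.1209])-s; c['t']=-R0@o2
for u,v in((490,276),(423,276),(557,276),(490,220),(490,333)): print(ray(c,u,v,.094).round(4))
```

```text
{'time': 4.775, 'qpos': array([-9.15223209e-01,  3.16709266e-01,  1.89687386e+00,  9.40357986e-06,
        9.26586636e-01, -2.48625075e+00]), 'dq': array([-0.0008187 ,  0.00170313, -0.00121177,  0.0011227 , -0.00048046,
       -0.00052078]), 'joint_efforts': array([-1.47891711e-01, -3.34445786e+01, -2.20742297e+01, -2.63054750e-02,
       -2.00810339e-01,  1.73029548e-03]), 'eef_pos': array([ 0.43614177, -0.4016102 ,  0.04270626]), 'tcp_rot': array([-1.12785425e-04,  9.99999741e-01, -5.61719084e-04,  4.36623429e-04]), 'contact_force': array([-0.33476795,  1.52365592,  4.86033675]), 'wrist_torque': array([0.15383871, 0.04324125, 0.02107678]), 'finger_force': 2.7928266674280167, 'opening': 0.17909408779187636}
[ 0.4653 -0.2481  0.094 ]
[ 0.4653 -0.2936  0.094 ]
[ 0.4652 -0.2026  0.094 ]
[ 0.4243 -0.2575  0.094 ]
[ 0.513  -0.2371  0.094 ]
```

Opening 0.175 is about 15 mm, less than the 24 mm knob, so I need a look.

Run:
```python
from h import *
cam('wrist','w2.png'); c=cam('scene'); u,v=proj(c,[.435,-.40,.04]).astype(int); print(u,v)
im=np.array(c['image'])[max(v-80,0):v+60,max(u-90,0):u+90,::-1]; im=cv2.resize(im,(560,int(im.shape[0]*560/im.shape[1])),interpolation=2)
w=cv2.imread('pics/w2.png')[120:,130:430]; 
cv2.imwrite('pics/w2s.png',np.hstack([cv2.resize(w,(240,240)),cv2.resize(im,(400,240))]) if 0 else np.hstack([cv2.resize(w,(380,380)),cv2.resize(im,(420,380))]))
```

```text
349 333
```

View pics/w2s.png

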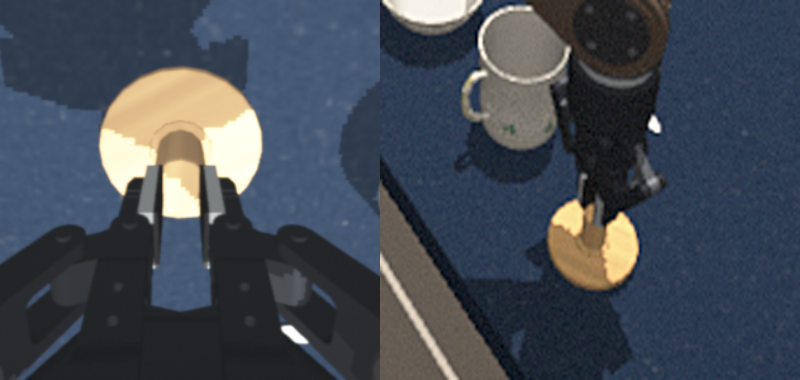

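The disc centres at about (273,233) in the full wrist picture, and the knob looks to be on the -X side of the pads. I'll check where the lid is now.

Run:
```python
from h import *
c=cam('wrist','w3.png'); s=ctrl.get_state(); print(s['eef_pos'],s['opening'],s['finger_force'],s['contact_force'])
im=np.array(c['image']); hsv=cv2.cvtColor(im,cv2.COLOR_RGB2HSV)
m=((hsv[:,:,0]>8)&(hsv[:,:,0]<30)&(hsv[:,:,1]>50)&(hsv[:,:,2]>90)).astype(np.uint8)
k=max(cv2.findContours(m,0,1)[0],key=cv2.contourArea).reshape(-1,2)
print(k.min(0),k.max(0)); e=k[np.argmin(k[:,1])]
L,Rr=k[np.argmin(k[:,0])],k[np.argmax(k[:,0])]
for p in(e,L,Rr): print(p,ray(c,*p,.016))
for z in(.023,.043,.052): print(z,proj(c,[*s['eef_pos'][:2],z]))
print('cam',-c['R'].T@c['t'])
```

```text
[ 0.43615175 -0.40161143  0.04273398] 0.1758342978549348 2.797948569059372 [0.23598313 0.92359199 4.4095263 ]
[208 173] [336 291]
[264 173] [ 0.39463309 -0.40617562  0.016     ]
[208 231] [ 0.43281106 -0.44269831  0.016     ]
[336 229] [ 0.43136993 -0.36017455  0.016     ]
0.023 [271.58131621 240.4239843 ]
0.043 [271.39849379 255.74716885]
0.052 [271.30221724 263.81654678]
cam [ 0.35451182 -0.40060956  0.19483016]
```

The lid is centred under the TCP at (.4366,-.4015). The fingers may just not be squeezing fully, so I'll close all the way.

drive_tool([
  [[0,0,0],[0,0,0],0.0],
  [[0,0,0],[0,0,0],0.0],
  [[0,0,0],[0,0,0],0.0],
  [[0,0,0],[0,0,0],0.0],
], grip_force=40)

```text
time: 5.42
eef_pos: [0.4361, -0.4015, 0.0425]
tcp_rot: [-0.0, 1.0, -0.0, 0.0]
contact_force: [-0.5, 1.1, 5.0]
opening: -0.001
finger_force: 2.8
```

Run:
```python
from h import *
c=cam('wrist','w4.png'); w=cv2.imread('pics/w4.png')[140:400,150:400]; cv2.imwrite('pics/w4c.png',cv2.resize(w,None,fx=2.2,fy=2.2,interpolation=2))
```

```text
(no output)
```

View pics/w4c.png

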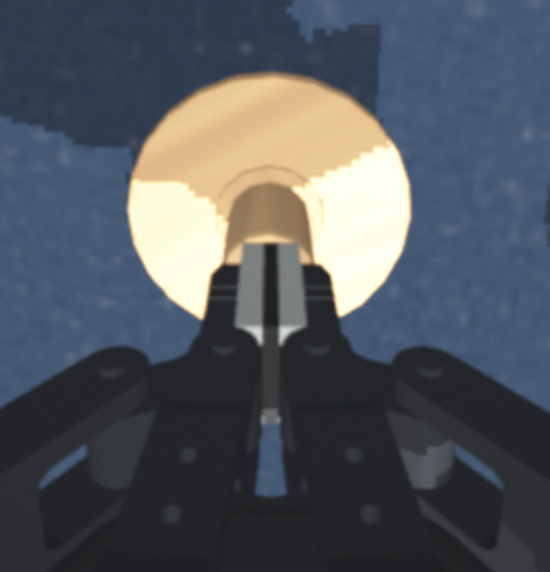

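The fingers shut above the knob: the tips at image row ~251 hide its lit top, and the tool feels ~5 N upward. I'll check the tip height against the calibration.

Run:
```python
from h import *
c=cam('wrist'); s=ctrl.get_state(); x,y,z=s['eef_pos']
for dx in(-.011,0,.011): print(dx,[(zz,proj(c,[x+dx,y,zz])[1].round(0)) for zz in(.0255,.035,.045,.055)])
print('knob top width px',proj(c,[x,y+.012,.052])-proj(c,[x,y-.012,.052]))
c=cam('scene','s2.png'); u,v=proj(c,[x,y,.04]).astype(int)
im=np.array(c['image'])[v-60:v+40,u-60:u+60,::-1].copy()
im=cv2.resize(im,None,fx=6,fy=6,interpolation=2)
for zz in(.0,.016,.0255,.052):
    q=((proj(c,[x,y,zz])-[u-60,v-60]+.5)*6).astype(int); cv2.circle(im,tuple(int(t) for t in q),4,(0,0,255),-1)
cv2.imwrite('pics/s2c.png',im)
```

```text
-0.011 [(0.0255, np.float64(226.0)), (0.035, np.float64(232.0)), (0.045, np.float64(240.0)), (0.055, np.float64(248.0))]
0 [(0.0255, np.float64(242.0)), (0.035, np.float64(249.0)), (0.045, np.float64(258.0)), (0.055, np.float64(267.0))]
0.011 [(0.0255, np.float64(258.0)), (0.035, np.float64(266.0)), (0.045, np.float64(275.0)), (0.055, np.float64(285.0))]
knob top width px [4.48539500e+01 2.26446288e-02]
```

View pics/s2c.png

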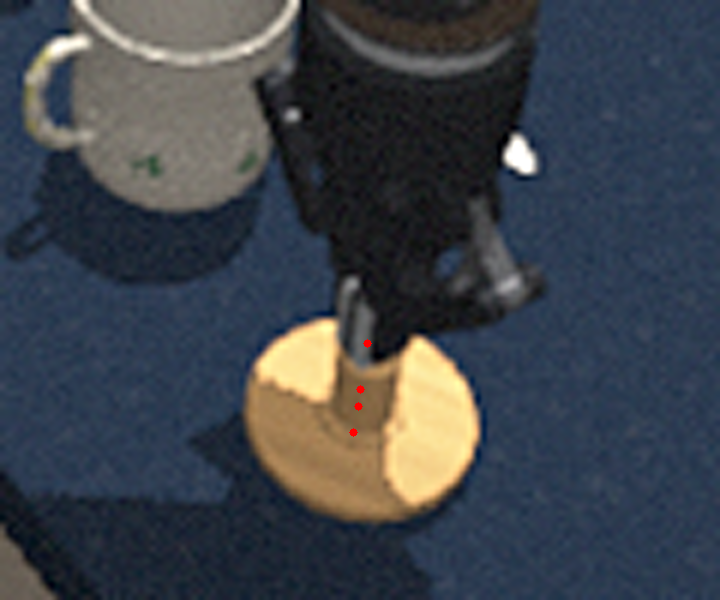

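The scene view shows the shut fingers standing on the knob. The disc centre at crop (362,420) sits about 5 px below where I predicted it, so I'll triangulate the heights.

Run:
```python
from h import *
s=ctrl.get_state(); x,y,z=s['eef_pos']
cs=cam('scene'); ct=cam('top'); cw=cam('wrist')
u,v=proj(cs,[x,y,.04]).astype(int)
f=lambda a,b:(a/6+u-60-.4,b/6+v-60-.4)
def tri(l):
    A=[];b=[]
    for c,p in l:
        d=c['R'].T@np.array([(p[0]-c['cx'])/c['fx'],(p[1]-c['cy'])/c['fy'],1]);d/=np.linalg.norm(d);o=-c['R'].T@c['t'];P=np.eye(3)-np.outer(d,d);A.append(P);b.append(P@o)
    X=np.linalg.lstsq(np.vstack(A),np.hstack(b),rcond=None)[0]; return X.round(4),[(proj(c,X)-p).round(1).tolist() for c,p in l]
disc=f(362,420)
print('scene+top disc',tri([(cs,disc),(ct,(422.2,229.2))]))
print('scene+wrist disc',tri([(cs,disc),(cw,(272,233))]))
print('tip front bottom scene+wrist',tri([(cs,f(362,365)),(cw,(272,251))]))
for z in(0,.016): print(z,ray(cs,*disc,z),ray(ct,422.2,229.2,z),ray(cw,272,233,z))
```

```text
scene+top disc (array([ 0.4372, -0.4025,  0.0074]), [[-0.5, 0.1], [0.2, -0.3]])
scene+wrist disc (array([ 0.4395, -0.4013,  0.0045]), [[-0.1, 0.1], [-0.1, 0.4]])
tip front bottom scene+wrist (array([ 0.4352, -0.4012,  0.0395]), [[-0.1, 0.1], [-0.1, 0.6]])
0 [ 4.42306626e-01 -3.99029432e-01 -1.11022302e-16] [ 0.43715899 -0.40437231  0.        ] [ 0.44121542 -0.40129423  0.        ]
0.016 [ 0.43352038 -0.40721599  0.016     ] [ 0.43524523 -0.39912658  0.016     ] [ 0.434086  -0.4012292  0.016    ]
```

Relative to the disc, the tips are ~33 mm up, so they stand on the knob top and the grip needs to go lower. I'll back off, reopen and descend step by step, watching the force.

drive_tool([
  [[0,0,0],[0,0,-0.02],0.0],
  [[0,0,0],[0,0,0],0.05],
  [[0,0,0],[0,0,0],0.05],
  [[0,0,0],[0,0,0],0.05],
  [[0,0,0],[0,0,0],0.05],
])

```text
time: 6.35
eef_pos: [0.4354, -0.4008, 0.0612]
tcp_rot: [-0.0, 1.0, 0.0, -0.0]
contact_force: [-0.2, -0.4, 0.3]
opening: 0.586
finger_force: 0.0
```

drive_tool([
  [[0,0,0],[0,0,0.02],0.05],
  [[0,0,0],[0,0,0.01],0.05],
  [[0,0,0],[0,0,0.008],0.05],
  [[0,0,0],[0,0,0],0.05],
])

```text
time: 6.85
eef_pos: [0.4352, -0.4004, 0.0224]
tcp_rot: [-0.0, 1.0, 0.001, -0.001]
contact_force: [-1.0, 0.3, -0.9]
opening: 0.586
finger_force: 0.0
```

Run:
```python
from h import *
s=ctrl.get_state(); print(s['eef_pos'],s['contact_force'],s['opening'])
c=cam('wrist','w5.png'); w=cv2.imread('pics/w5.png')[140:400,150:400]
c=cam('scene'); x,y,z=s['eef_pos'];u,v=proj(c,[x,y,.04]).astype(int)
im=np.array(c['image'])[v-60:v+40,u-50:u+50,::-1]
cv2.imwrite('pics/w5c.png',np.hstack([cv2.resize(w,(395,400)),cv2.resize(im,(400,400),interpolation=2)]))
```

```text
[ 0.43518847 -0.4004055   0.02240992] [-1.04762709  0.27146214 -0.88940214] 0.5856062569609849
```

View pics/w5c.png

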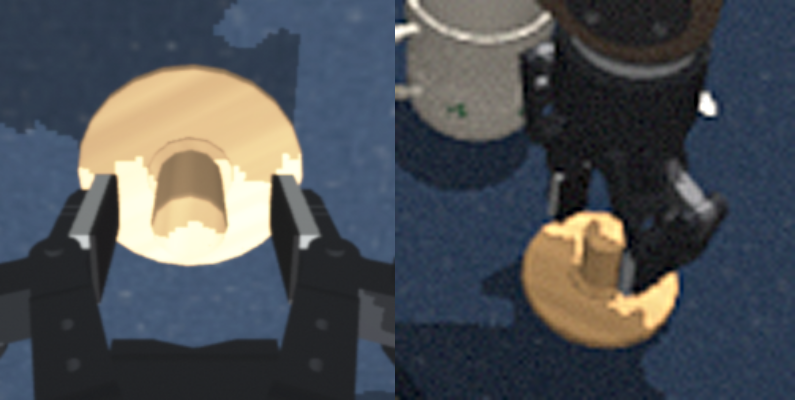

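The fingers now straddle the knob, which sits midway between the pads at (190,195), with no contact force. Closing.

drive_tool([
  [[0,0,0],[0,0,0],0.0],
  [[0,0,0],[0,0,0],0.0],
  [[0,0,0],[0,0,0],0.0],
  [[0,0,0],[0,0,0],0.0],
], grip_force=40)

```text
time: 7.45
eef_pos: [0.4361, -0.4016, 0.0245]
tcp_rot: [-0.0, 1.0, -0.001, 0.0]
contact_force: [0.1, -1.1, 2.5]
opening: 0.264
finger_force: 39.2
```

drive_tool([
  [[0,0,0],[0,0,-0.02],0.0],
  [[0,0,0],[0,0,-0.04],0.0],
  [[0,0,0],[0,0,-0.05],0.0],
  [[0,0,0],[0,0,-0.035],0.0],
  [[0,0,0],[-0.002,0.03,0],0.0],
])

```text
time: 8.07
eef_pos: [0.4393, -0.374, 0.1747]
tcp_rot: [0.001, 1.0, -0.004, 0.003]
contact_force: [0.0, 0.5, -1.6]
opening: 0.261
finger_force: 39.3
```

drive_tool([
  [[0,0,0],[-0.003,0.052,0],0.0],
  [[0,0,0],[-0.003,0.052,0],0.0],
  [[0,0,0],[-0.003,0.052,0],0.0],
  [[0,0,0],[-0.003,0.052,0],0.0],
  [[0,0,0],[-0.003,0.052,0],0.0],
])

```text
time: 8.7
eef_pos: [0.4524, -0.1093, 0.1697]
tcp_rot: [0.0, 1.0, -0.0, 0.001]
contact_force: [-0.0, 1.1, -0.7]
opening: 0.265
finger_force: 39.3
```

drive_tool([
  [[0,0,0],[0,0.052,0],0.0],
  [[0,0,0],[0,0.052,0],0.0],
  [[0,0,0],[0,0.052,0],0.0],
  [[0,0,0],[0,0.04,0],0.0],
  [[0,0,0],[0,0,0],0.0],
])

```text
time: 9.32
eef_pos: [0.452, 0.0872, 0.1695]
tcp_rot: [-0.002, 1.0, 0.0, 0.0]
contact_force: [-0.3, 0.3, -0.7]
opening: 0.26
finger_force: 39.4
```

Run:
```python
from h import *
s=ctrl.get_state(); x,y,z=s['eef_pos']; print(s['eef_pos'],s['contact_force'],s['opening'],s['finger_force'])
c=cam('wrist','w6.png')
im=cv2.imread('pics/w6.png')
def circ(C,r,col):
    t=np.linspace(0,6.28,60); q=np.array([proj(c,np.array(C)+[r*np.cos(a),r*np.sin(a),0]) for a in t]); cv2.polylines(im,[q.astype(int)],True,col,1)
circ([.4511,.0966,.078],.037,(0,0,255)); circ([x,y,z-.0245+.016],.042,(0,255,0)); cv2.imwrite('pics/w6c.png',im)
```

```text
[0.45202308 0.0871789  0.16949926] [-0.31198276  0.26734808 -0.7037188 ] 0.26048578793544225 39.416009187698364
```

View pics/w6c.png

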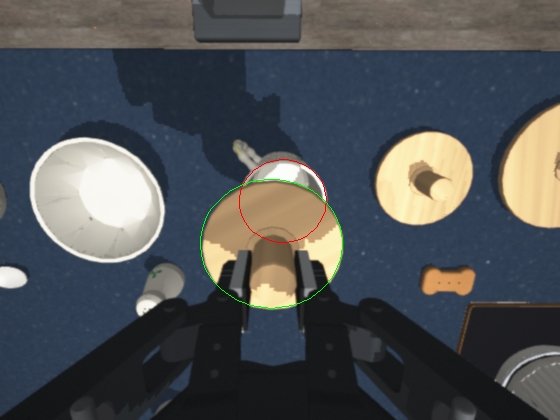

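The lid hangs level and matches its drawn outline (green), and the mug rim arc matches the red prediction. Going down on the small mug.

drive_tool([
  [[0,0,0],[0,0.0095,0.02],0.0],
  [[0,0,0],[0,0,0.025],0.0],
  [[0,0,0],[0,0,0.015],0.0],
  [[0,0,0],[0,0,0.008],0.0],
  [[0,0,0],[0,0,0],0.0],
])

```text
time: 10.0
eef_pos: [0.4525, 0.094, 0.1006]
tcp_rot: [0.0, 1.0, -0.0, -0.0]
contact_force: [0.2, 0.7, -0.6]
opening: 0.265
finger_force: 39.4
```

drive_tool([
  [[0,0,0],[0,0,0.003],0.0],
  [[0,0,0],[0,0,0.002],0.0],
  [[0,0,0],[0,0,0],0.0],
])

```text
time: 10.38
eef_pos: [0.4527, 0.0945, 0.0959]
tcp_rot: [-0.0, 1.0, -0.0, 0.0]
contact_force: [0.4, 0.4, -1.0]
opening: 0.26
finger_force: 39.4
```

drive_tool([
  [[0,0,0],[0.001,0.002,0.001],0.0],
  [[0,0,0],[0,0,0.001],0.0],
  [[0,0,0],[0,0,0],0.0],
])

```text
time: 10.75
eef_pos: [0.4519, 0.0966, 0.0943]
tcp_rot: [-0.0, 1.0, 0.0, 0.0]
contact_force: [-1.2, 1.3, 3.6]
opening: 0.262
finger_force: 39.8
```

Run:
```python
from h import *
print(ctrl.get_state()['contact_force'])
c=cam('scene'); u,v=proj(c,[.451,.0966,.09]).astype(int)
im=np.array(c['image'])[v-40:v+50,u-50:u+60,::-1]
cv2.imwrite('pics/s3.png',cv2.resize(im,None,fx=5,fy=5,interpolation=2))
```

```text
[-1.20505094  1.32588844  3.59767276]
```

View pics/s3.png

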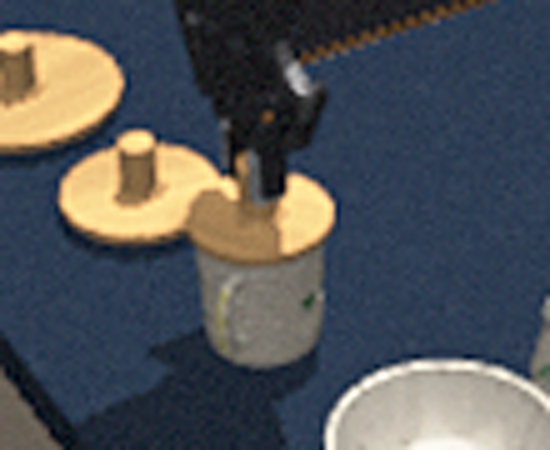

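The lid sits flat on the small mug and contact came at exactly the expected height. Release, lift, and go to the medium lid.

drive_tool([
  [[0,0,0],[0,0,0],0.03],
  [[0,0,0],[0,0,0],0.05],
  [[0,0,0],[0,0,0],0.05],
  [[0,0,0],[0,0,0],0.05],
  [[0,0,0],[0,0,-0.02],0.05],
])

```text
time: 11.42
eef_pos: [0.45, 0.0964, 0.1122]
tcp_rot: [-0.0, 1.0, 0.0, -0.002]
contact_force: [1.3, -0.2, -0.2]
opening: 0.587
finger_force: 0.0
```

drive_tool([
  [[0,0,0],[0,0,-0.04],0.05],
  [[0,0,0],[0.003,0.05,0],0.05],
  [[0,0,0],[0.002,0.05,0],0.05],
  [[0,0,0],[0.002,0.05,0.01],0.05],
  [[0,0,0],[0,0,0.03],0.05],
])

```text
time: 12.05
eef_pos: [0.4458, 0.2498, 0.1153]
tcp_rot: [-0.002, 1.0, 0.001, 0.003]
contact_force: [0.3, -0.0, -0.4]
opening: 0.584
finger_force: 0.0
```

Run:
```python
from h import *
ctrl.read_camera('top')
s=ctrl.get_state(); x,y,z=s['eef_pos']; print(s['eef_pos'],s['contact_force'],s['opening'])
c=cam('wrist','w7.png')
im=cv2.imread('pics/w7.png')
def circ(C,r,col):
    t=np.linspace(0,6.28,60); q=np.array([proj(c,np.array(C)+[r*np.cos(a),r*np.sin(a),0]) for a in t]); cv2.polylines(im,[q.astype(int)],True,col,1)
circ([.4511,.0966,.086],.042,(0,0,255)); circ([.445,.246,.016],.05,(0,255,0));circ([.445,.246,.052],.012,(0,255,0));circ([.430,.393,.016],.068,(255,0,0));cv2.imwrite('pics/w7c.png',im)
```

```text
[0.44207111 0.24728004 0.10954586] [-1.9942183  -1.50749355 -2.53702774] 0.5837872635449083
```

View pics/w7c.png

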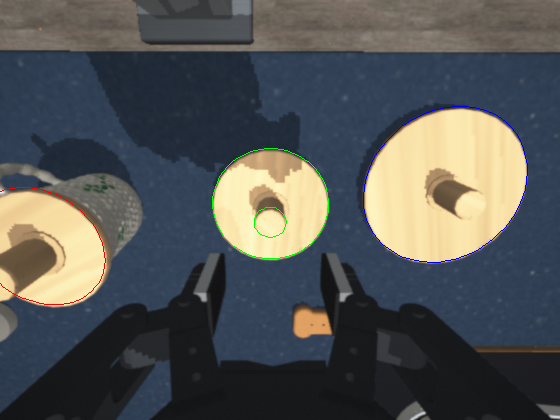

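All the predicted outlines fit: the medium lid at (271,204), the large at (445,185) and the seated small lid on the left.

drive_tool([
  [[0,0,0],[-0.001,0,0.03],0.05],
  [[0,0,0],[0,0,0.03],0.05],
  [[0,0,0],[0,0,0.018],0.05],
  [[0,0,0],[0,0,0.008],0.05],
  [[0,0,0],[0,0,0],0.05],
])

```text
time: 12.78
eef_pos: [0.4459, 0.2463, 0.028]
tcp_rot: [0.0, 1.0, -0.0, 0.0]
contact_force: [0.4, -0.5, -0.0]
opening: 0.586
finger_force: 0.0
```

drive_tool([
  [[0,0,0],[0,0,0.004],0.05],
  [[0,0,0],[0,0,0],0.0],
  [[0,0,0],[0,0,0],0.0],
  [[0,0,0],[0,0,0],0.0],
  [[0,0,0],[0,0,0],0.0],
])

```text
time: 13.4
eef_pos: [0.4462, 0.2467, 0.0244]
tcp_rot: [-0.0, 1.0, 0.0, 0.001]
contact_force: [-0.1, 0.6, 3.7]
opening: 0.26
finger_force: 39.6
```

drive_tool([
  [[0,0,0],[0,0,-0.02],0.0],
  [[0,0,0],[0,0,-0.045],0.0],
  [[0,0,0],[0,0,-0.055],0.0],
  [[0,0,0],[0,0,-0.045],0.0],
  [[0,0,0],[0,0,0],0.0],
])

```text
time: 14.02
eef_pos: [0.4479, 0.2472, 0.193]
tcp_rot: [-0.0, 1.0, 0.001, 0.004]
contact_force: [0.1, 0.4, -0.6]
opening: 0.266
finger_force: 39.3
```

drive_tool([
  [[0,0,0],[-0.003,-0.035,0],0.0],
  [[0,0,0],[-0.004,-0.055,0],0.0],
  [[0,0,0],[-0.004,-0.055,0],0.0],
  [[0,0,0],[-0.004,-0.055,0],0.0],
  [[0,0,0],[-0.0045,-0.055,0],0.0],
])

```text
time: 14.65
eef_pos: [0.4636, -0.0099, 0.1863]
tcp_rot: [-0.0, 1.0, 0.0, -0.002]
contact_force: [-0.1, 0.2, -0.9]
opening: 0.263
finger_force: 39.5
```

drive_tool([
  [[0,0,0],[0,-0.055,0],0.0],
  [[0,0,0],[0,-0.055,0],0.0],
  [[0,0,0],[0,-0.055,0],0.0],
  [[0,0,0],[0,-0.055,0],0.0],
  [[0,0,0],[0,-0.02,0],0.0],
])

```text
time: 15.28
eef_pos: [0.4638, -0.2505, 0.1863]
tcp_rot: [0.002, 1.0, 0.001, -0.002]
contact_force: [0.3, 0.5, -1.9]
opening: 0.262
finger_force: 39.5
```

drive_tool([
  [[0,0,0],[0,0,0.02],0.0],
  [[0,0,0],[0,0,0.02],0.0],
  [[0,0,0],[0,0,0],0.0],
])

```text
time: 15.65
eef_pos: [0.4633, -0.2464, 0.1452]
tcp_rot: [-0.0, 1.0, 0.003, -0.003]
contact_force: [-0.0, 0.0, -1.4]
opening: 0.264
finger_force: 39.5
```

drive_tool([
  [[0,0,0],[-0.002,-0.001,0.012],0.0],
  [[0,0,0],[0,0,0.01],0.0],
  [[0,0,0],[0,0,0.007],0.0],
  [[0,0,0],[0,0,0],0.0],
])

```text
time: 16.15
eef_pos: [0.4668, -0.2492, 0.119]
tcp_rot: [-0.0, 1.0, 0.0, -0.001]
contact_force: [-0.2, -0.4, -1.4]
opening: 0.262
finger_force: 39.5
```

drive_tool([
  [[0,0,0],[0,0,0.002],0.0],
  [[0,0,0],[0,0,0.001],0.0],
  [[0,0,0],[0,0,0],0.0],
])

```text
time: 16.52
eef_pos: [0.4672, -0.2496, 0.1169]
tcp_rot: [-0.0, 1.0, -0.0, 0.0]
contact_force: [0.0, -0.2, -1.7]
opening: 0.258
finger_force: 39.5
```

drive_tool([
  [[0,0,0],[0.001,0.001,0.002],0.0],
  [[0,0,0],[0,0,0.002],0.0],
  [[0,0,0],[0,0,0.001],0.0],
  [[0,0,0],[0,0,0],0.0],
])

```text
time: 17.02
eef_pos: [0.4661, -0.2485, 0.1116]
tcp_rot: [-0.0, 1.0, 0.0, -0.0]
contact_force: [0.2, -0.3, -1.6]
opening: 0.261
finger_force: 39.5
```

drive_tool([
  [[0,0,0],[0,0,0.001],0.0],
  [[0,0,0],[0,0,0],0.0],
])

```text
time: 17.27
eef_pos: [0.4662, -0.2486, 0.1108]
tcp_rot: [-0.0, 1.0, -0.0, 0.0]
contact_force: [0.1, -0.1, -1.0]
opening: 0.258
finger_force: 39.5
```

drive_tool([
  [[0,0,0],[0,0,0.001],0.0],
  [[0,0,0],[0,0,0.0005],0.0],
  [[0,0,0],[0,0,0],0.0],
])

```text
time: 17.65
eef_pos: [0.4665, -0.2488, 0.1104]
tcp_rot: [-0.0, 1.0, -0.0, 0.0]
contact_force: [-2.1, 0.5, 5.1]
opening: 0.263
finger_force: 40.2
```

Run:
```python
from h import *
print(ctrl.get_state()['contact_force'])
c=cam('scene'); u,v=proj(c,[.4655,-.248,.09]).astype(int)
im=np.array(c['image'])[v-50:v+60,u-60:u+60,::-1]
cv2.imwrite('pics/s4.png',cv2.resize(im,None,fx=5,fy=5,interpolation=2))
```

```text
[-2.11693897  0.46862366  5.05110185]
```

View pics/s4.png

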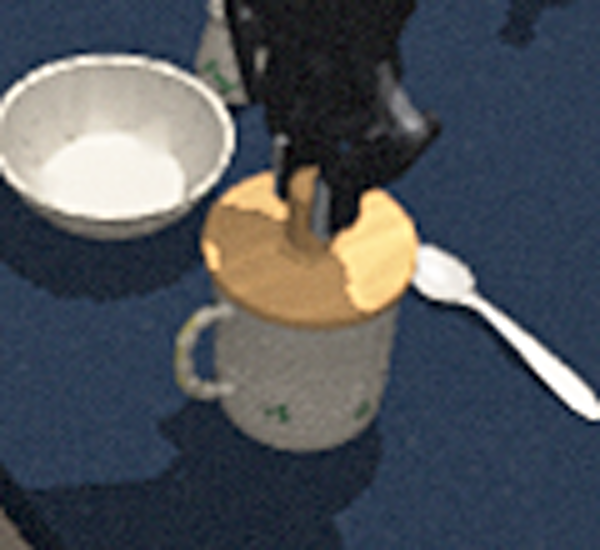

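The medium lid is seated flat on the large mug, with contact at the expected height. Releasing and heading to the large lid.

drive_tool([
  [[0,0,0],[0,0,0],0.03],
  [[0,0,0],[0,0,0],0.05],
  [[0,0,0],[0,0,0],0.05],
  [[0,0,0],[0,0,0],0.05],
  [[0,0,0],[0,0,-0.02],0.05],
])

```text
time: 18.32
eef_pos: [0.4649, -0.2476, 0.1275]
tcp_rot: [-0.0, 1.0, 0.001, -0.002]
contact_force: [-0.0, 0.6, -0.3]
opening: 0.583
finger_force: 0.0
```

drive_tool([
  [[0,0,0],[0,0,-0.05],0.05],
  [[0,0,0],[0,0.03,-0.01],0.05],
  [[0,0,0],[0,0.055,0],0.05],
  [[0,0,0],[0,0.055,0],0.05],
  [[0,0,0],[0,0.055,0],0.05],
])

```text
time: 18.95
eef_pos: [0.4659, -0.0521, 0.1894]
tcp_rot: [0.0, 1.0, -0.0, 0.0]
contact_force: [-0.1, -0.1, -1.0]
opening: 0.587
finger_force: 0.0
```

drive_tool([
  [[0,0,0],[0,0.055,0],0.05],
  [[0,0,0],[0,0.055,0],0.05],
  [[0,0,0],[0,0.055,0],0.05],
  [[0,0,0],[0.005,0.055,0],0.05],
  [[0,0,0],[0.005,0.055,0],0.05],
])

```text
time: 19.58
eef_pos: [0.4558, 0.2233, 0.1894]
tcp_rot: [-0.0, 1.0, 0.0, 0.0]
contact_force: [1.0, 0.5, 0.1]
opening: 0.581
finger_force: 0.0
```

drive_tool([
  [[0,0,0],[0.013,0.055,0],0.05],
  [[0,0,0],[0.013,0.055,0],0.05],
  [[0,0,0],[0,0.06,0.02],0.05],
  [[0,0,0],[0,0,0.04],0.05],
  [[0,0,0],[0,0,0],0.05],
])

```text
time: 20.2
eef_pos: [0.4272, 0.3897, 0.1254]
tcp_rot: [-0.001, 1.0, -0.002, -0.004]
contact_force: [0.6, 0.4, -0.0]
opening: 0.586
finger_force: 0.0
```

Run:
```python
from h import *
c=cam('wrist','w8.png'); s=ctrl.get_state(); print(s['eef_pos'])
im=np.array(c['image']); hsv=cv2.cvtColor(im,cv2.COLOR_RGB2HSV)
m=((hsv[:,:,0]>8)&(hsv[:,:,0]<30)&(hsv[:,:,1]>50)&(hsv[:,:,2]>90)).astype(np.uint8); m[:80]=0
k=max(cv2.findContours(m,0,1)[0],key=cv2.contourArea).reshape(-1,2)
g=np.array([ray(c,*p,.016)[:2] for p in cv2.convexHull(k).reshape(-1,2)],np.float32)
print(g.min(0),g.max(0),cv2.minEnclosingCircle(g))
```

```text
[0.4288605  0.39008258 0.12791485]
[0.36300093 0.32583234] [0.49842358 0.46139547] ((0.4306958019733429, 0.39341557025909424), 0.0680927038192749)
```

The large lid measures (.4307,.3934) with radius 68 mm, which matches.

drive_tool([
  [[0,0,0],[-0.001,0.0025,0.04],0.05],
  [[0,0,0],[0,0,0.03],0.05],
  [[0,0,0],[0,0,0.02],0.05],
  [[0,0,0],[0,0,0.01],0.05],
  [[0,0,0],[0,0,0],0.05],
])

```text
time: 20.88
eef_pos: [0.4314, 0.3932, 0.0298]
tcp_rot: [0.0, 1.0, 0.0, 0.0]
contact_force: [-0.1, 0.1, -0.0]
opening: 0.586
finger_force: 0.0
```

drive_tool([
  [[0,0,0],[0,0,0.006],0.05],
  [[0,0,0],[0,0,0],0.0],
  [[0,0,0],[0,0,0],0.0],
  [[0,0,0],[0,0,0],0.0],
  [[0,0,0],[0,0,0],0.0],
], grip_force=50)

```text
time: 21.5
eef_pos: [0.4315, 0.3936, 0.0242]
tcp_rot: [-0.0, 1.0, 0.0, 0.001]
contact_force: [-1.1, -0.3, 2.2]
opening: 0.256
finger_force: 49.4
```

drive_tool([
  [[0,0,0],[0,0,-0.02],0.0],
  [[0,0,0],[0,0,-0.045],0.0],
  [[0,0,0],[0,0,-0.055],0.0],
  [[0,0,0],[0,0,-0.045],0.0],
  [[0,0,0],[0,0,0],0.0],
])

```text
time: 22.12
eef_pos: [0.4334, 0.3948, 0.1947]
tcp_rot: [-0.0, 1.0, 0.003, 0.005]
contact_force: [0.2, -0.0, -1.7]
opening: 0.257
finger_force: 49.3
```

drive_tool([
  [[0,0,0],[-0.006,-0.03,0],0.0],
  [[0,0,0],[-0.008,-0.05,0],0.0],
  [[0,0,0],[-0.008,-0.055,0],0.0],
  [[0,0,0],[-0.008,-0.055,0],0.0],
  [[0,0,0],[-0.001,-0.055,0],0.0],
])

```text
time: 22.75
eef_pos: [0.461, 0.1463, 0.1869]
tcp_rot: [-0.0, 1.0, -0.0, -0.001]
contact_force: [1.1, 0.7, -0.6]
opening: 0.26
finger_force: 49.3
```

drive_tool([
  [[0,0,0],[0,-0.055,0],0.0],
  [[0,0,0],[0,-0.055,0],0.0],
  [[0,0,0],[0,-0.055,0],0.0],
  [[0,0,0],[0,-0.045,0],0.0],
  [[0,0,0],[0,-0.02,0],0.0],
])

```text
time: 23.38
eef_pos: [0.4608, -0.0836, 0.1869]
tcp_rot: [0.001, 1.0, 0.0, -0.001]
contact_force: [-0.0, 0.6, -2.0]
opening: 0.256
finger_force: 49.4
```

drive_tool([
  [[0,0,0],[0,0,0.025],0.0],
  [[0,0,0],[0,0,0.035],0.0],
  [[0,0,0],[0,0,0.025],0.0],
  [[0,0,0],[0,0,0],0.0],
])

```text
time: 23.88
eef_pos: [0.459, -0.0806, 0.1]
tcp_rot: [-0.0, 1.0, 0.002, -0.004]
contact_force: [1.4, -0.8, -1.4]
opening: 0.255
finger_force: 49.5
```

drive_tool([
  [[0,0,0],[0,0,0],0.0],
])

```text
time: 24.0
eef_pos: [0.4622, -0.0818, 0.1039]
tcp_rot: [-0.0, 1.0, -0.0, 0.0]
contact_force: [0.7, -0.3, -1.1]
opening: 0.26
finger_force: 49.5
```

drive_tool([
  [[0,0,0],[0,0,0.015],0.0],
  [[0,0,0],[0,0,0.012],0.0],
  [[0,0,0],[0,0,0.008],0.0],
  [[0,0,0],[0,0,0.003],0.0],
  [[0,0,0],[0,0,0],0.0],
])

```text
time: 24.62
eef_pos: [0.4621, -0.0817, 0.0652]
tcp_rot: [-0.0, 1.0, 0.0, -0.0]
contact_force: [0.1, -0.1, -2.0]
opening: 0.258
finger_force: 49.5
```

drive_tool([
  [[0,0,0],[0,0,0.002],0.0],
  [[0,0,0],[0,0,0.001],0.0],
  [[0,0,0],[0,0,0],0.0],
])

```text
time: 25.0
eef_pos: [0.4622, -0.0818, 0.0625]
tcp_rot: [-0.0, 1.0, -0.0, 0.0]
contact_force: [0.2, -0.5, -1.6]
opening: 0.259
finger_force: 49.5
```

drive_tool([
  [[0,0,0],[0,0,0.001],0.0],
  [[0,0,0],[0,0,0],0.0],
  [[0,0,0],[0,0,0.0007],0.0],
  [[0,0,0],[0,0,0],0.0],
])

```text
time: 25.5
eef_pos: [0.4623, -0.0818, 0.0611]
tcp_rot: [-0.0, 1.0, 0.0, 0.0]
contact_force: [-0.7, -0.4, 0.9]
opening: 0.261
finger_force: 49.6
```

drive_tool([
  [[0,0,0],[0,0,0.0007],0.0],
  [[0,0,0],[0,0,0],0.0],
])

```text
time: 25.75
eef_pos: [0.4623, -0.0818, 0.061]
tcp_rot: [-0.0, 1.0, 0.0, -0.0]
contact_force: [-1.9, 1.5, 5.6]
opening: 0.26
finger_force: 50.3
```

drive_tool([
  [[0,0,0],[0,0,0],0.03],
  [[0,0,0],[0,0,0],0.05],
  [[0,0,0],[0,0,0],0.05],
  [[0,0,0],[0,0,0],0.05],
  [[0,0,0],[0,0,-0.02],0.05],
])

```text
time: 26.38
eef_pos: [0.4606, -0.0812, 0.0786]
tcp_rot: [-0.0, 1.0, 0.001, -0.002]
contact_force: [-0.1, -0.2, -0.4]
opening: 0.591
finger_force: 0.0
```

drive_tool([
  [[0,0,0],[0,0,-0.05],0.05],
  [[0,0,0],[0,0,-0.055],0.05],
  [[0,0,0],[0,0.02,0],0.05],
  [[0,0,0],[0,0,0],0.05],
])

```text
time: 26.88
eef_pos: [0.4622, -0.0613, 0.1855]
tcp_rot: [-0.001, 1.0, -0.0, 0.0]
contact_force: [0.1, -0.0, -0.2]
opening: 0.583
finger_force: 0.0
```

Run:
```python
from h import *
s=ctrl.get_state(); print(s['eef_pos'],s['contact_force'])
c=cam('scene'); a=np.array(c['image'])[150:350,160:430,::-1]
t=cam('top'); b=np.array(t['image'])[165:265,225:415,::-1]
cv2.imwrite('pics/f.png',np.hstack([cv2.resize(a,(405,300)),cv2.resize(b,(395,300))]))
im=np.array(t['image']); h=cv2.cvtColor(im,cv2.COLOR_RGB2HSV)
m=((h[:,:,0]>8)&(h[:,:,0]<30)&(h[:,:,1]>80)&(h[:,:,2]>90)).astype(np.uint8); m[:150]=0;m[262:]=0
for cn in cv2.findContours(m,0,1)[0]:
    if cv2.contourArea(cn)<150: continue
    e=cv2.fitEllipse(cv2.convexHull(cn)); print(np.round(e[0]+e[1],1),[ray(t,*e[0],z).round(3)[:2] for z in(.053,.086,.102)])
```

```text
[ 0.46219496 -0.0612652   0.18551023] [ 0.10423013 -0.00133491 -0.16283123]
[259.  222.1  22.2  29.6] [array([0.451, 0.094]), array([0.447, 0.092]), array([0.444, 0.091])]
[377.5 215.1  34.3  35.3] [array([ 0.473, -0.257]), array([ 0.468, -0.25 ]), array([ 0.465, -0.246])]
[194.  185.1  16.1  20.7] [array([0.563, 0.29 ]), array([0.556, 0.283]), array([0.552, 0.28 ])]
```

View pics/f.png

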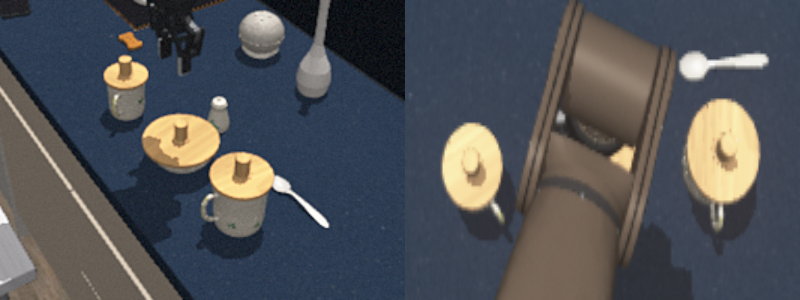

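The final view shows all three lids lying flat and centred on their vessels. The gripper is clear, and the shaker, spoon and biscuit look undisturbed. Handing in.

```bash
python3 -c "from plant import ctrl; print(ctrl.sign_off())"
```

```text
the job is handed in; nothing more can be done
None
```

All three lids are seated flat on their matching vessels and the job is handed in at about 27 s; the only hitch was a first grasp that closed on top of the small lid's knob with about 5 N, which I redid lower.

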